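# Fill the sample tray in the fume hood

## Robot

A 7-joint arm with a two-finger parallel gripper is mounted at the origin on the work surface. World frame = base frame: x ahead of the robot, y to its left, z up, the work surface at z = 0. Lengths are in m, angles in rad, forces in N, time in s.
With the tool pointing down it reaches from about 0.425 to 1.025 m from the base axis. Payload 9.4 kg.
Tool frame: the origin (TCP) lies at the very end of the fingers, on their centre line; the grasp point (between the pads) lies 19 mm behind it; z points along the fingers, y is the line along which they close (so a half turn about z gives the same grasp; the last joint's range is limited). The gripper opens to 93 mm and grips with 3 to 60 N. Pads are 15 mm wide; open, the fingers measure 128 mm over their backs; the gripper's body (75 mm by 188 mm) begins 65 mm behind the grasp point.
Start: joints at [-1.267, 0.599, -0.003, 1.599, 0.002, 0.943, -0.08], TCP at [0.269, 0.673, 0.185] pointing down, gripper open.
Joint ranges: [-2.57, 2.57], [-0.35, 1.97], [-1.29, 1.29], [0.11, 2.56], [-1.05, 4.19], [0.11, 1.86], [-2.63, 2.63]. Speed limits (rad/s): [2.22, 2.22, 3.01, 3.01, 3.14, 3.14, 3.14].

## Interface

Orientations are given as a 3x3 rotation matrix whose columns are the frame's x, y, z axes.
In Python, from station import manip gives the robot as it stands. Calls block until the motion is done:
- manip.move_to(position, orientation): joint-space move of the TCP to a pose.
- manip.movel(position, frame=None, v=0.15): straight line of the TCP; frame=None keeps the orientation; v is the mean speed in m/s.
- manip.goto_joints(angles): joint-space move.
- manip.gripper_to(opening, force=None): finger opening in m; force is the grip in N (None keeps the last); returns when the fingers have stopped.
- manip.dwell(seconds).
- manip.solve_ik(position, orientation): joint angles nearest the present ones, or None.
- manip.get_state(): the state.
- manip.camera(name): name is "scene" or "side" or "wrist"; returns a dict with "image" (480x640x3 uint8, red, green, blue), "K" (3x3 intrinsics, pixels), "eye" and "attitude" of the camera in the world; the wrist camera has in their place "hand_eye" (4x4, takes a point from camera to tool coordinates, whose origin is the TCP and whose axes are the flange's). Camera axes: x right, y down, z forward; pixel columns grow to the right and rows downward; lengths in m; the calibration is good to about 2 mm. A picture is of the moment at which its call begins: read the wrist's pose just before it. There is no depth.
A pose or a line that the arm cannot do raises manip.IKError and nothing moves.
- manip.hand_in(): hands the job in; it is judged then, once.
The state is a dict: "clock": time; "q": joint angles; "dq": joint speeds; "effort": joint torques, N m; "tcp_pos": TCP position; "orientation": TCP orientation; "wrist_force": force on the tool from outside, world axes, zero at the start; "wrist_torque": the same for the moment, N m; "finger_gap": finger opening in m; "finger_force": force on a finger pad.
Only numpy, scipy, OpenCV 4.12 (cv2) and the standard library are available. Lean on these libraries where they do the work, as an engineer would, in place of code of your own. Each camera call takes 0.05 s, during which the arm holds its last target. There are 200 camera calls.

## Task

Load the grey sample tray: stand the wide round jar in its round pocket and the flat-sided bottle in its oblong pocket. Both must end upright, resting on the pocket floors, and let go. The slim tubes and the glass beaker do not belong in the tray.

Things in the scene. Friction and masses are not known exactly. Their poses are not given: they have to be found in the camera images.
- jar_mid (a point): Centre, half-way up, of the wide round sample jar: frosted plastic, upright, 74 mm high over all, body 50 mm in diameter up to 58 mm, then an orange screw lid 52 mm in diameter; about 0.13 kg. Grasp it across the body. Its z axis points up; its yaw means nothing. The things that stand on the bench (jar, bottle, two slim tubes 34 mm wide and 99 mm high that are not part of the job) are at least 120 mm apart, centre to centre.
- bottle_mid (a point): Centre, half-way up (40 mm above its foot), of the flat-sided bottle: frosted plastic, upright, 80 mm high over all; its oblong body is 60 mm wide along the point's x axis, 32 mm thick along its y axis and 58 mm high, with an orange screw cap 31 mm in diameter on top; about 0.13 kg. It stands at any yaw. Grasp it across the 32 mm.
- round_pocket (a point): Centre of the floor of the round pocket, 66 mm in diameter, in the grey plastic tray. The tray is fixed to the bench, 200 x 90 mm (224 mm over its end lips) and 16 mm high; its pocket floors lie 4 mm above the bench, so the pockets are 12 mm deep. The tray may lie at any yaw. The z axis points up.
- oblong_pocket (a point): Centre of the floor of the oblong pocket in the same tray, 100 mm from the round one: 76 mm along the point's x axis (the tray's length), 48 mm along its y axis, 12 mm deep, floor 4 mm above the bench. The bottle fits with its wide side along the pocket's x axis, either way round. The z axis points up.

How it is judged:
At the end, for the whole second after the job is handed in: Jar and bottle each stand upright (within 7 degrees) on the floor (within 5 mm) of their own pocket: the jar within 12 mm of the round pocket's centre, the bottle within 15 mm of the oblong pocket's centre with its wide side within 20 degrees of the pocket's length (horizontal distance between jar_mid and round_pocket below 0.012 m and z of jar_mid in the frame of round_pocket between 0.032 and 0.042 m and angle between each of jar_mid, bottle_mid's own z axis and vertical below 0.12 rad and horizontal distance between bottle_mid and oblong_pocket below 0.015 m and z of bottle_mid in the frame of oblong_pocket between 0.035 and 0.045 m and angle between the x axis of bottle_mid and the x axis of oblong_pocket, either way round below 0.35 rad); the robot touches nothing.
It also fails if it takes over 59 s, if anything falls off the work surface, if the arm or the gripper's body presses on something with over 40 N, if the wrist force passes 120 N, or if a joint passes its speed limit or range.

## Working session

There is one attempt and no reset: what is moved stays moved. The work goes in short steps, each a Python script; the robot and the scene stay as the last script left them, time stands still between calls to the robot, and variables do not carry over. Pictures are saved under pics/ and viewed, at most 10 in all, crops included, and the job is handed in when it is done.

```bash
mkdir -p pics; ls; python3 - <<'E'
from station import manip
import cv2,pickle,numpy as np
np.set_printoptions(precision=4,suppress=True)
s=manip.get_state();print(s['clock'],s['tcp_pos'],s['orientation'])
d={}
for n in ("scene","side","wrist"):
    c=manip.camera(n);d[n]=c;cv2.imwrite(f"pics/{n}0.png",c["image"][:,:,::-1])
    print(n,c["K"],c.get("eye"),c.get("attitude"),c.get("hand_eye"))
pickle.dump((s,d),open("d0.pkl","wb"))
E
```

```text
pics
0.0 [0.2693 0.6726 0.1843] [[-0.9284  0.3716 -0.0004]
 [ 0.3716  0.9284 -0.0015]
 [-0.0001 -0.0015 -1.    ]]
scene [[442.9873   0.     321.1983]
 [  0.     442.9873 236.4777]
 [  0.       0.       1.    ]] [0.7309 0.3393 0.6135] [[-0.8101  0.4985 -0.3086]
 [ 0.5862  0.6791 -0.4418]
 [-0.0107 -0.5388 -0.8424]] None
side [[582.2971   0.     326.9221]
 [  0.     582.2971 235.9711]
 [  0.       0.       1.    ]] [ 0.0542 -0.7289  0.5878] [[ 0.8465 -0.2805  0.4526]
 [-0.5321 -0.4131  0.7391]
 [-0.0204 -0.8664 -0.4989]] None
wrist [[346.1245   0.     322.7327]
 [  0.     346.1245 241.4426]
 [  0.       0.       1.    ]] None None [[ 0.0002 -0.9556 -0.2946  0.0822]
 [ 1.      0.0002 -0.      0.0012]
 [ 0.0001 -0.2946  0.9556 -0.2005]
 [ 0.      0.      0.      1.    ]]
```

View pics/scene0.png

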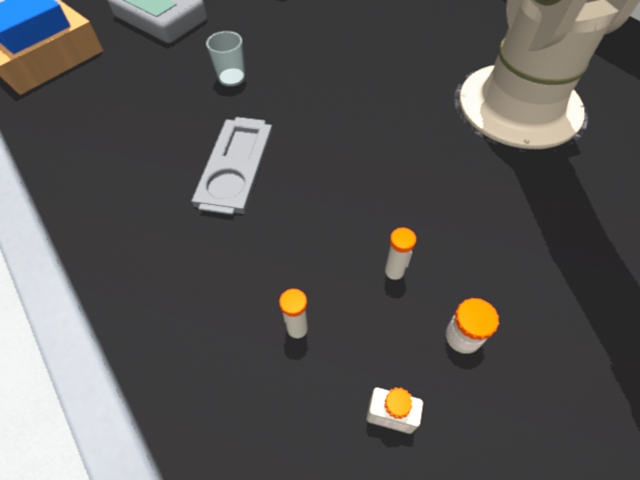

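View pics/side0.png

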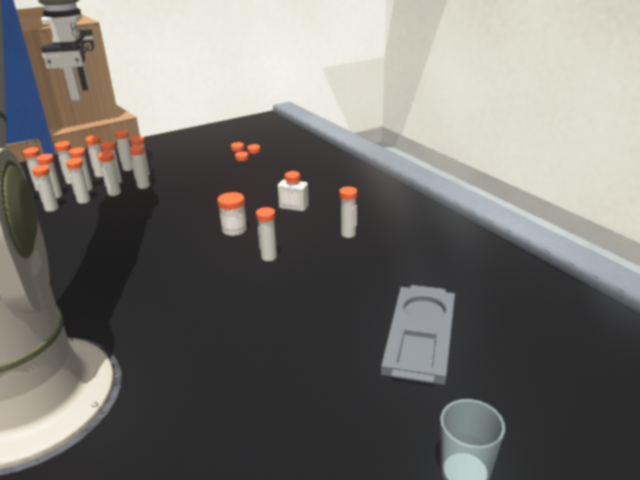

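Scene view: jar lid at (477,318), bottle cap (399,403) with its body, tubes at (403,240) and (293,300), and the tray with round pocket (226,184) and oblong (242,140). The beaker stands at (227,58), beyond the tray's oblong end. The side view agrees.

```bash
cat > h.py <<'E'
import numpy as np,cv2
np.set_printoptions(precision=4,suppress=True)
def pose(c,s=None):
    if c.get("hand_eye") is None: return np.array(c["attitude"]),np.array(c["eye"])
    T=np.array(c["hand_eye"]);R=np.array(s["orientation"])
    return R@T[:3,:3],R@T[:3,3]+np.array(s["tcp_pos"])
def ray(c,uv,z,s=None):
    R,e=pose(c,s);d=R@np.linalg.inv(c["K"])@[uv[0],uv[1],1.];return e+d*(z-e[2])/d[2]
def proj(c,P,s=None):
    R,e=pose(c,s);q=(np.atleast_2d(P)-e)@R@np.array(c["K"]).T;return q[:,:2]/q[:,2:]
def down(yaw): # closing (y) axis direction at angle yaw in world
    y=np.array([np.cos(yaw),np.sin(yaw),0]);z=np.array([0,0,-1.]);return np.c_[np.cross(y,z),y,z]
E
python3 - <<'E'
from h import *;import pickle
s,d=pickle.load(open("d0.pkl","rb"));c=d["scene"];w=d["side"]
for n,uv,z in [("jar",(477,315),.074),("bot",(399,401),.08),("t1",(403,236),.099),("t2",(293,298),.099),("rp",(227,184),.004),("op",(242,142),.01),("beaker",(231,77),.0),
 ("b1",(374,389),.058),("b2",(423,398),.058)]: print(n,ray(c,uv,z))
for n,uv,z in [("jar",(231,200),.074),("bot",(292,176),.08),("op",(418,350),.004),("rp",(425,307),.010)]: print("side",n,ray(w,uv,z))
E
```

```text
jar [0.4415 0.2732 0.074 ]
bot [0.5952 0.295  0.08  ]
t1 [0.4512 0.1354 0.099 ]
t2 [0.6255 0.1233 0.099 ]
rp [ 0.5775 -0.1686  0.004 ]
op [ 0.5063 -0.2359  0.01  ]
beaker [ 0.4242 -0.4256  0.    ]
b1 [0.6049 0.2647 0.058 ]
b2 [0.564  0.3075 0.058 ]
side jar [0.4384 0.2617 0.074 ]
side bot [0.5897 0.2825 0.08  ]
side op [ 0.5149 -0.2292  0.004 ]
side rp [ 0.5873 -0.1596  0.01  ]
```

View pics/wrist0.png

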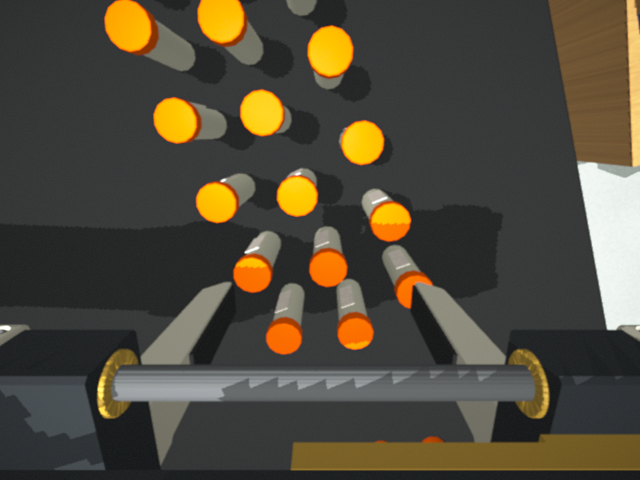

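```bash
python3 - <<'E'
from h import *;from station import manip;import pickle
manip.move_to([.56,.235,.25],down(.75))
s=manip.get_state();c=manip.camera("wrist");pickle.dump((s,c),open("d1.pkl","wb"))
cv2.imwrite("pics/w1.png",c["image"][:,:,::-1]);print(s["clock"],s["tcp_pos"],s["q"])
E
```

```text
2.0667 [0.5595 0.2366 0.2497] [-0.6193  0.3935  0.1783  1.814  -0.0849  0.9417  0.3479]
```

View pics/w1.png

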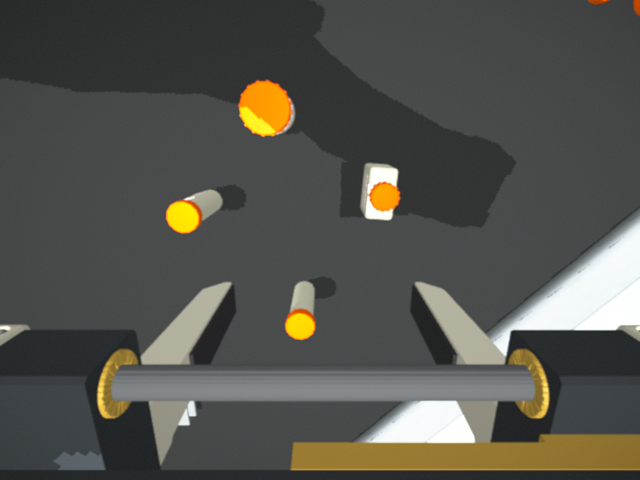

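Jar lid at (266,108), bottle at (380,192) with its long side almost vertical in the image. I'll fit a silhouette model to the bottle and the jar.

```bash
cat > fit1.py <<'E'
from h import *;import pickle
from scipy.optimize import minimize
s,c=pickle.load(open("d1.pkl","rb"));im=c["image"];b=im.astype(int)
bright=(b.max(2)>125).astype(np.uint8)
n,lab,st,cen=cv2.connectedComponentsWithStats(bright)
th=np.linspace(0,2*np.pi,48);cir=np.c_[np.cos(th),np.sin(th)]
F=8
def sil(p,parts):
    m=np.zeros((480,640),np.float32)
    m=np.zeros((480*2,640*2),np.uint8)
    for pts in parts(p):
        uv=cv2.convexHull((proj(c,pts,s)*2+.5).astype(np.float32))
        cv2.fillPoly(m,[np.round(uv*16).astype(np.int32)],1,shift=4)
    return m
def cyl(p,r,z0,z1): return np.vstack([np.c_[cir*r+p[:2],np.full(48,z)] for z in (z0,z1)])
def jar(p): return [cyl(p,.026,.058,.074)]
def bot(p):
    R=np.array([[np.cos(p[2]),-np.sin(p[2])],[np.sin(p[2]),np.cos(p[2])]])
    q=np.array([[30,16],[30,-16],[-30,-16],[-30,16]])*.001@R.T+p[:2]
    return [np.vstack([np.c_[q,np.full(4,z)] for z in (.0,.058)]),cyl(p,.0155,.06,.08)]
def fit(mask,parts,p0,step):
    M=cv2.resize(mask,None,fx=2,fy=2,interpolation=cv2.INTER_NEAREST)
    f=lambda x:-(lambda S:(S&M).sum()/(S|M).sum())(sil(np.array(x)*step,parts))
    p0=np.array(p0)/step;sx=np.vstack([p0]+[p0+4*e for e in np.eye(len(p0))])
    r=minimize(f,p0,method="Nelder-Mead",options=dict(initial_simplex=sx,xatol=.05,fatol=1e-5))
    return r.x*step,-r.fun
orange=((b[...,0]>150)&(b[...,2]<90)).astype(np.uint8)
_,lo=cv2.connectedComponents(orange)
J=(lo==lo[108,266]).astype(np.uint8)
W=(lab==lab[200,372]).astype(np.uint8)|(lo==lo[196,384]).astype(np.uint8)
print(J.sum(),W.sum())
print("jar",fit(J,jar,[.442,.27],np.array([.001,.001])))
print("bot",fit(W,bot,[.593,.29,2.33],np.array([.001,.001,.02])))
E
python3 fit1.py
```

```text
2319 1883
jar (array([0.4423, 0.2755]), np.float64(0.9582669640012743))
bot (array([0.5965, 0.2966, 2.2839]), np.float64(0.942770704651456))
```

```bash
python3 - <<'E'
from h import *;from station import manip;import pickle
R=down(.713);x,y=.4423,.2755
manip.move_to([x,y,.15],R);manip.movel([x,y,.026],v=.12)
manip.gripper_to(.03,force=25)
s=manip.get_state();print(s["clock"],s["finger_gap"],s["finger_force"],s["wrist_force"])
manip.movel([x,y,.2],v=.2)
manip.move_to([.50,-.24,.23],down(-.82))
manip.dwell(.2)
s=manip.get_state();c=manip.camera("wrist");pickle.dump((s,c),open("d2.pkl","wb"))
cv2.imwrite("pics/w2.png",c["image"][:,:,::-1]);print(s["clock"],s["tcp_pos"],s["q"],s["finger_gap"])
E
```

```text
4.7167 0.05156170505009101 24.999249279499054 [-0.0342  0.3109  1.8531]
7.8167 [ 0.5004 -0.2392  0.2299] [-0.2379  0.4435  0.8403  1.9753 -0.4192  0.9039  0.0022] 0.05121626896494986
```

View pics/w2.png

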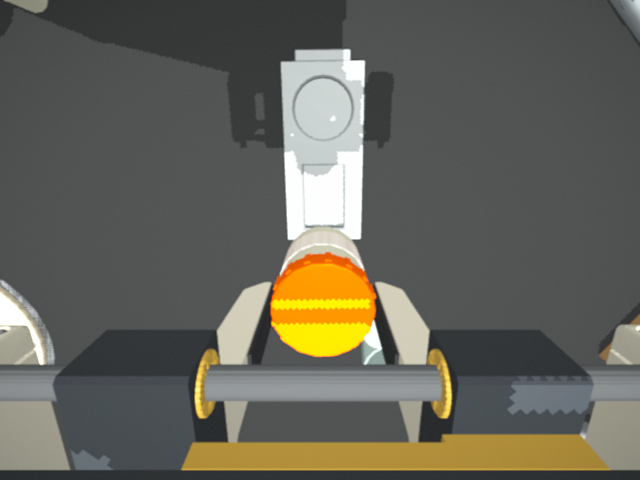

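Round pocket rim centred at (323,108), oblong pocket spans (303–344,165–227), and the tray body corners are at (282,62), (365,61), (288,238) and (361,238). The jar is firmly held.

```bash
cat > fit2.py <<'E'
from h import *;import pickle
s,c=pickle.load(open("d2.pkl","rb"))
P=np.array([ray(c,uv,.016,s) for uv in [(282,62),(365,61),(361,238),(288,238)]])[:,:2]
print(P,"centre",P.mean(0));L=(P[0]+P[1]-P[2]-P[3])/2
print("len",np.linalg.norm(L),"width",np.linalg.norm(P[0]-P[1]),np.linalg.norm(P[3]-P[2]),"yaw",np.arctan2(L[1],L[0]))
g=cv2.cvtColor(c["image"],cv2.COLOR_RGB2GRAY)
cv2.imwrite("pics/crop2.png",cv2.resize(g[40:250,270:380],None,fx=5,fy=2.857*1,interpolation=cv2.INTER_CUBIC) if 0 else cv2.resize(g[45:245,265:385],None,fx=3,fy=3,interpolation=cv2.INTER_CUBIC))
u=L/np.linalg.norm(L);
for n,q in [("round rim",[(293,108),(353,108),(323,76),(323,140)]),("obl",[(303,165),(344,165),(344,226),(303,226)])]:
    Q=np.array([ray(c,a,.016,s) for a in q])[:,:2];print(n,Q.mean(0),np.linalg.norm(Q[0]-Q[1]),np.linalg.norm(Q[1]-Q[2]),np.linalg.norm(Q[2]-Q[3]),(Q.mean(0)-P.mean(0))@u)
E
python3 fit2.py
```

```text
[[ 0.5857 -0.0984]
 [ 0.6476 -0.1631]
 [ 0.5036 -0.301 ]
 [ 0.4413 -0.2344]] centre [ 0.5445 -0.1992]
len 0.19885850495904886 width 0.08961460025577372 0.0912075162550108 yaw 0.7595933300482628
round rim [ 0.5817 -0.1628] 0.06718379874603024 0.046867414125270866 0.06706402579447267 0.05205483805691068
obl [ 0.5098 -0.2309] 0.04809799006059642 0.07389451928848673 0.05068450192696054 -0.046998159146140486
```

View pics/crop2.png

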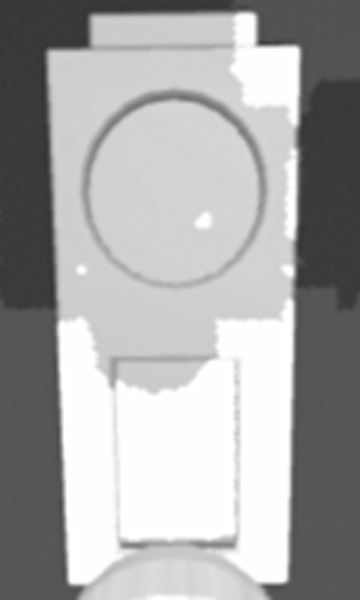

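```bash
cat > place.py <<'E'
from h import *;from station import manip
def place(x,y,R,zf,openg):
    manip.move_to([x,y,.15],R);manip.movel([x,y,zf+.012],v=.15)
    f0=np.array(manip.get_state()["wrist_force"]);z=zf+.004
    while z>zf-.003:
        manip.movel([x,y,z],v=.03);f=np.array(manip.get_state()["wrist_force"])-f0
        if f[2]>3: break
        z-=.001
    print("contact z",z,f,manip.get_state()["tcp_pos"])
    manip.gripper_to(openg);p=manip.get_state()["tcp_pos"]
    manip.movel([x,y,.17],v=.15);print("clock",manip.get_state()["clock"])
E
python3 - <<'E'
from place import *;import pickle
place(.5816,-.1635,down(.76-np.pi/2),.030,.075)
x,y=.5965,.2966;R=down(.713)
manip.move_to([x,y,.17],R)
manip.movel([x,y,.024],v=.12);manip.gripper_to(.015,force=25)
s=manip.get_state();print(s["clock"],s["finger_gap"],s["finger_force"],s["wrist_force"])
manip.movel([x,y,.2],v=.2)
manip.move_to([.47,-.27,.24],down(.76-np.pi/2));manip.dwell(.2)
s=manip.get_state();c=manip.camera("wrist");pickle.dump((s,c),open("d3.pkl","wb"))
cv2.imwrite("pics/w3.png",c["image"][:,:,::-1]);print(s["clock"],s["tcp_pos"],s["q"],s["finger_gap"])
E
```

```text
contact z 0.028999999999999998 [-1.3003  1.2521 13.0592] [ 0.5817 -0.1635  0.03  ]
clock 12.7167
16.5583 0.030509277272705918 24.921804908663034 [-0.7405  0.5332  1.122 ]
19.8833 [ 0.4704 -0.2694  0.2399] [-0.248   0.4499  0.9644  1.9921 -0.4603  0.9344  0.1437] 0.030318599820092832
```

View pics/w3.png

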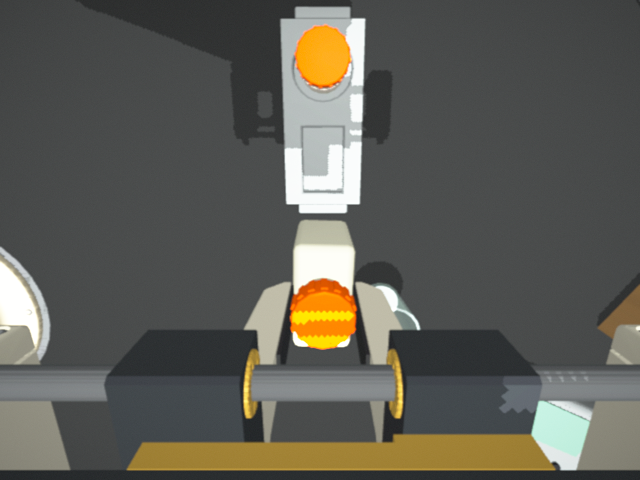

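The jar stands in the round pocket with its lid at (323,56). The bottle is held square, cap at (323,316), and the empty oblong pocket spans (302–344,126–192).

```bash
python3 - <<'E'
from place import *;import pickle
s,c=pickle.load(open("d3.pkl","rb"))
print("jar",ray(c,(323,55),.078,s))
Q=np.array([ray(c,a,.016,s) for a in [(302,127),(344,127),(344,192),(303,192)]]);print("obl",Q.mean(0))
tz=s["tcp_pos"][2]-.024+.08
print("cap offset in tool",np.array(s["orientation"]).T@(ray(c,(323,315),tz,s)-s["tcp_pos"]))
place(.5093,-.2320,down(.76-np.pi/2),.028,.07)
manip.move_to([.45,-.29,.25],down(.76-np.pi/2));manip.dwell(.5)
s=manip.get_state();c=manip.camera("wrist");cv2.imwrite("pics/w4.png",c["image"][:,:,::-1]);pickle.dump((s,c),open("d4.pkl","wb"))
c=manip.camera("side");cv2.imwrite("pics/s4.png",cv2.resize(c["image"][200:440,300:540,::-1],None,fx=2.4,fy=2.4))
E
```

```text
jar [ 0.5825 -0.1624  0.078 ]
obl [ 0.5097 -0.2323  0.016 ]
cap offset in tool [ 0.0031 -0.0001 -0.056 ]
contact z 0.026999999999999996 [-1.2961  3.0497  8.0518] [ 0.5093 -0.2318  0.0275]
clock 24.8917
```

View pics/w4.png

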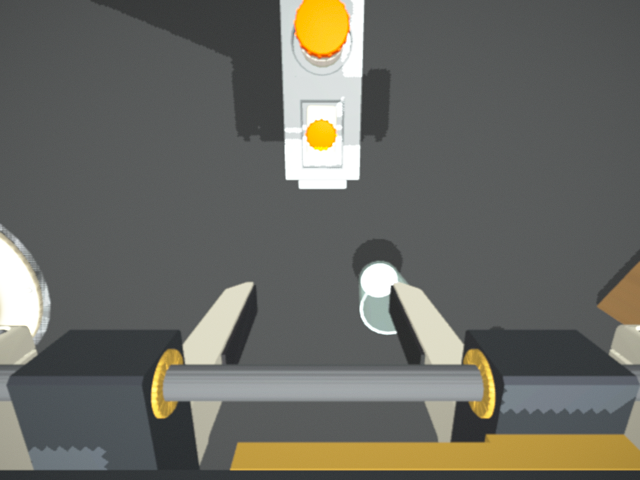

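View pics/s4.png

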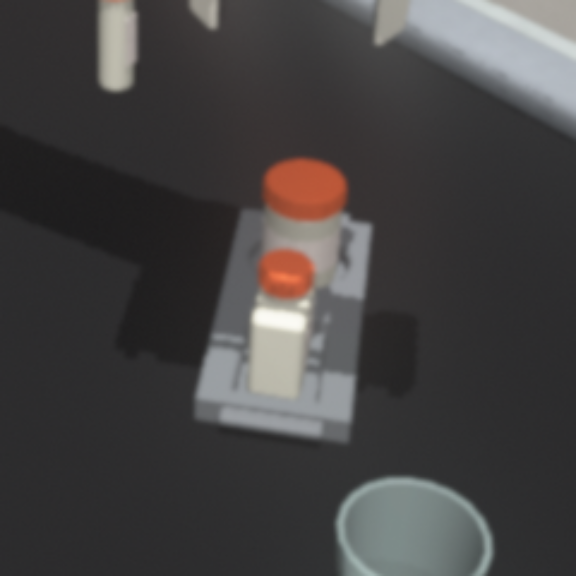

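Both items stand upright in their pockets: jar lid at (322,27), bottle cap at (321,135) inside the oblong pocket. The gripper is clear, so I'm handing in.

```bash
python3 - <<'E'
from h import *;from station import manip;import pickle
s,c=pickle.load(open("d4.pkl","rb"));b=ray(c,(321,135),.084,s);print(b)
if np.hypot(b[0]-.5095,b[1]+.232)<.009: print(manip.hand_in())
E
```

```text
[ 0.5088 -0.2309  0.084 ]
the job is handed in; nothing more can be done
None
```

The job is handed in at about 26 s on the robot's clock: in the last camera views the jar and the bottle stand upright and released in their own pockets, each within about 2 mm of its measured pocket centre, but no verdict came back.

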